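Snap the cover shut on a seismometer

TASK

The pale cover of the black seismometer is only laid on: with the fingertips, press down its four white rim sections one at a time until every one has clicked shut and lies flush. Do not pick the instrument up or shove it along the concrete, and leave the other things where they stand.

Things in the scene. Friction and masses are not known exactly. Their poses are not given: they have to be found in the camera images.
- seismometer: The black round instrument, 160 mm across, 3 kg, standing loose on three short feet that reach 100 mm from its axis. Origin: centre of its underside, on the concrete; z up. On top, inside a thin black collar, sits its pale round cover with four white rim sections, each a quarter of a ring from 30 to 74 mm from the axis.
- cover_centre (a point): Centre of the cover's fixed grey middle disc (56 mm across), on its top face, 87 mm above the instrument's origin, level with the collar. A black knob 26 mm across stands on it, 22 mm high. The rim sections all start 6 mm proud of this disc (an orange edge shows below the white); shut, they lie flush with it.
- pad_a (a point): The small grey spot in the middle of rim section A, on its top face, 53 mm from the instrument's axis: the place to press, straight down. It moves with the section. The sections A, B, C, D follow each other counter-clockwise from above.
- section_a (a joint): How far rim section A is pressed down, m: 0 standing proud, 0.006 clicked shut (hard stop). It takes about 9 N to start it, fading as it moves; past 3 mm the section snaps shut by itself and stays; let go earlier, it springs back up.
- pad_b (a point): The small grey spot in the middle of rim section B, on its top face, 53 mm from the instrument's axis: the place to press, straight down. It moves with the section. The sections A, B, C, D follow each other counter-clockwise from above.
- section_b (a joint): How far rim section B is pressed down, m: 0 standing proud, 0.006 clicked shut (hard stop). It takes about 9 N to start it, fading as it moves; past 3 mm the section snaps shut by itself and stays; let go earlier, it springs back up.
- pad_c (a point): The small grey spot in the middle of rim section C, on its top face, 53 mm from the instrument's axis: the place to press, straight down. It moves with the section. The sections A, B, C, D follow each other counter-clockwise from above.
- section_c (a joint): How far rim section C is pressed down, m: 0 standing proud, 0.006 clicked shut (hard stop). It takes about 9 N to start it, fading as it moves; past 3 mm the section snaps shut by itself and stays; let go earlier, it springs back up.
- pad_d (a point): The small grey spot in the middle of rim section D, on its top face, 53 mm from the instrument's axis: the place to press, straight down. It moves with the section. The sections A, B, C, D follow each other counter-clockwise from above.
- section_d (a joint): How far rim section D is pressed down, m: 0 standing proud, 0.006 clicked shut (hard stop). It takes about 9 N to start it, fading as it moves; past 3 mm the section snaps shut by itself and stays; let go earlier, it springs back up.
- level: Bystander: round bubble level, aluminium with green glass, 50 mm across, 16 mm high. Origin: centre of its underside. Loose; leave it alone.
- plug_cap: Bystander: brass and steel connector cap, 30 mm across, 36 mm high. Origin: centre of its underside. Loose; leave it alone.
- spare_foot: Bystander: spare levelling foot, a rubber disc 30 mm across with an upright steel screw, 36 mm high. Origin: centre of its underside. Loose; leave it alone.
- wrench: Bystander: steel wrench lying flat, 160 mm long. Origin: at its underside, about the middle of its length. Loose; leave it alone.
- grease: Bystander: small jar, 56 mm across, 60 mm high. Origin: centre of its underside. Loose; leave it alone.
- geophone: Bystander: orange geophone with a black top, 52 mm across, 65 mm high. Origin: centre of its underside. Loose; leave it alone.

How it is judged:
On the way, in this order (a step that is already met when the one before it is completed fails the run):
1. one of the four rim sections clicked shut ((value of joint section_a above 0.0045 m or value of joint section_b above 0.0045 m or value of joint section_c above 0.0045 m or value of joint section_d above 0.0045 m)), for 0.1 s.
2. two of the four rim sections clicked shut ((value of joint each of section_a, section_b above 0.0045 m or value of joint each of section_a, section_c above 0.0045 m or value of joint each of section_a, section_d above 0.0045 m or value of joint each of section_b, section_c above 0.0045 m or value of joint each of section_b, section_d above 0.0045 m or value of joint each of section_c, section_d above 0.0045 m)), for 0.1 s.
3. three of the four rim sections clicked shut ((value of joint each of section_a, section_b, section_c above 0.0045 m or value of joint each of section_a, section_b, section_d above 0.0045 m or value of joint each of section_a, section_c, section_d above 0.0045 m or value of joint each of section_b, section_c, section_d above 0.0045 m)), for 0.1 s.
4. all of the four rim sections clicked shut (value of joint each of section_a, section_b, section_c, section_d above 0.0045 m), for 0.1 s.
At the end, for the whole second after the job is handed in: All four rim sections are clicked shut (pressed down more than 4.5 of 6 mm), the seismometer stands level, at rest and within 15 mm of where it was, and every loose bystander is within 20 mm of where it was (value of joint each of section_a, section_b, section_c, section_d above 0.0045 m and distance of seismometer from where it was at the start of the episode below 0.015 m and angle between seismometer's own z axis and vertical below 0.03 rad and linear speed of seismometer below 0.01 m/s and distance of each of level, plug_cap, spare_foot, wrench, grease, geophone from where it was at the start of the episode below 0.02 m); the robot touches nothing.
It fails at once if the seismometer is lifted, tipped or shoved more than 20 mm (height (world z) of seismometer above 0.01 m or angle between seismometer's own z axis and vertical above 0.12 rad or distance of seismometer from where it was at the start of the episode above 0.02 m).
It fails at once if a loose bystander is moved more than 30 mm (distance of any of level, plug_cap, spare_foot, wrench, grease, geophone from where it was at the start of the episode above 0.03 m).
It also fails if it takes over 42 s, if anything falls off the work surface, if the arm or the gripper's body presses on something with over 40 N, if the wrist force passes 120 N, or if a joint passes its speed limit or range.

ROBOT

A 7-joint arm with a two-finger parallel gripper is mounted at the origin on the work surface. World frame = base frame: x ahead of the robot, y to its left, z up, the work surface at z = 0. Lengths are in m, angles in rad, forces in N, time in s.
With the tool pointing down it reaches from about 0.35 to 0.9 m from the base axis. Payload 8.1 kg.
Tool frame: the origin (TCP) lies midway between the tips of the shut fingers; the grasp point (between the pads) lies 19 mm behind it; x points along the fingers, y is the direction in which the jaws open and shut, and the axes are right-handed (so a half turn about x gives the same grasp; the last joint's range is limited). The gripper opens to 92 mm and grips with 3 to 60 N. Pads are 19 mm wide; open, the fingers measure 130 mm over their backs; the gripper's body (75 mm by 190 mm) begins 47 mm behind the grasp point.
Start: joints at [-1.29, 0.434, 0.025, 1.573, -0.012, 1.134, -0.075], TCP at [0.234, 0.58, 0.227] pointing down, gripper open.
Joint ranges: [-2.62, 2.62], [-0.44, 2.09], [-1.27, 1.32], [0.08, 2.57], [-1.32, 4.46], [0.12, 2], [-2.74, 2.74]. Speed limits (rad/s): [2.22, 2.22, 3.01, 3.01, 3.14, 3.14, 3.14].

INTERFACE

Orientations are given as a 3x3 rotation matrix whose columns are the frame's x, y, z axes.
In Python, from workcell import ctrl, imaging gives the robot as it stands.
- The arm moves only by the shell command python3 -m crank 'ROWS' [FORCE]. ROWS is JSON, a list of rows, each a list of 3 entries, a list of its own where there are three numbers: the turn, a rotation vector about the world's x, y, z in rad, then the shift along the world's x, y, z in cm, then the finger opening in cm, from 0 to 9.18. In form: [[[wx, wy, wz], [tx, ty, tz], gripper], ...]. A call has 1 to 5 rows; each row shifts and turns the commanded pose from where the row before left it; what a row does not reach is not made up. A row lasts 1/10 s, in which the tool goes at most 50 mm and 8.59 degrees, less where a joint would pass 70% of its speed; a pose out of reach is approached as far as the arm can. A call is refused whole if a number of a shift passes 5 or a number of a turn 0.15, either way. A call with a gripper value outside its range is refused whole. The fingers move at their own pace and stop on an object; FORCE is the grip in N (left out, the last holds). Time passes only in rows, so rows that do not move let the fingers close. It gives the time, the measured TCP pose, the force and the opening at its end, in the units of the state.
- ctrl.observe(): the state, without advancing time (a new reading comes with each control period).
- imaging.get_image(name): name is "scene" or "top" or "wrist"; returns a dict with "pixels" (480x640x3 uint8, blue, green, red), "mtx" (3x3 intrinsics, pixels), "D" ([k1, k2, p1, p2, k3] as OpenCV has them; the pictures are not rectified), "pose" (4x4, takes a point from camera to world coordinates). Camera axes: x right, y down, z forward; pixel columns grow to the right and rows downward; lengths in m; the calibration is good to about 2 mm. A picture is of the moment at which its call begins. There is no depth.
- ctrl.close_job(): hands the job in, once; it reports no verdict.
The state is a dict: "time": time; "joint_positions": joint angles; "joint_velocities": joint speeds; "effort": joint torques, N m; "tcp_pos": TCP position; "ee_rot": TCP orientation; "force": force on the tool from outside, world axes, zero at the start; "wrist_torque": the same for the moment, N m; "opening": opening from 0.0 (shut) to 1.0 (fully open).
Only numpy, scipy, OpenCV 4.12 (cv2) and the standard library are available. Lean on these libraries where they do the work, as an engineer would, in place of code of your own. Each camera call takes 0.05 s, during which the arm holds its last target.

## Working session

There is one attempt and no reset: what is moved stays moved. The work goes in short steps, Python scripts to look and compute and a shell command to move; the robot and the scene stay as the last step left them, time stands still between calls to the robot, and variables do not carry over. Pictures are saved under pics/ and viewed, and the job is handed in when it is done.

```bash
ls; mkdir -p pics; python3 - <<'E'
from workcell import ctrl, imaging
import cv2
s=ctrl.observe();print(s)
for n in ("scene","top","wrist"):
    i=imaging.get_image(n);cv2.imwrite(f"pics/{n}0.png",i["pixels"]);print(n,i["mtx"],i["D"],i["pose"])
E
```

```text
pics
{'time': 0.0, 'joint_positions': array([-1.28961459,  0.43520958,  0.02495336,  1.57409666, -0.01159013,
        1.13399385, -0.07510692]), 'joint_velocities': array([ 0.0018587 , -0.00133752,  0.00040449, -0.00043683,  0.00058866,
       -0.00094145, -0.0011062 ]), 'effort': array([-3.60808790e-04, -6.67847228e+01,  9.84704643e-01, -3.14456820e+01,
       -6.05943007e-02,  4.27150168e-02,  1.51003110e-04]), 'tcp_pos': array([0.23387293, 0.57904239, 0.22595324]), 'ee_rot': array([[-4.50707251e-04,  3.74480186e-01,  9.27234807e-01],
       [-1.49628221e-03,  9.27233611e-01, -3.74480430e-01],
       [-9.99998779e-01, -1.55618599e-03,  1.42417129e-04]]), 'force': array([ 0.15672403,  0.19869854, -0.23172374]), 'wrist_torque': array([-0.02225791, -0.01807291, -0.01500106]), 'opening': 1.0016420588318833}
scene [[528.05956559   0.         325.194593  ]
 [  0.         528.05956559 248.75348554]
 [  0.           0.           1.        ]] [-0.07554477  0.          0.          0.          0.        ] [[ 2.87665858e-01  6.40263951e-01 -7.12257276e-01  1.43071433e+00]
 [ 9.57730641e-01 -1.
[... 401 characters left out ...]
1  6.03543451e-02  4.67028276e-01]
 [-9.99961147e-01  8.77294484e-03 -8.60401263e-04  9.20680437e-03]
 [ 3.29313980e-04 -6.03595793e-02 -9.98176644e-01  1.46106557e+00]
 [ 0.00000000e+00  0.00000000e+00  0.00000000e+00  1.00000000e+00]]
wrist [[341.17231785   0.         323.64245128]
 [  0.         341.17231785 231.7612041 ]
 [  0.           0.           1.        ]] [-0.05304833  0.          0.          0.          0.        ] [[ 3.74625659e-01  8.81271167e-01  2.88126266e-01  1.55315923e-01]
 [ 9.27175980e-01 -3.55888770e-01 -1.16995238e-01  6.11508819e-01]
 [-5.63627768e-04  3.10973171e-01 -9.50418523e-01  3.85285972e-01]
 [ 0.00000000e+00  0.00000000e+00  0.00000000e+00  1.00000000e+00]]
```

View pics/scene0.png

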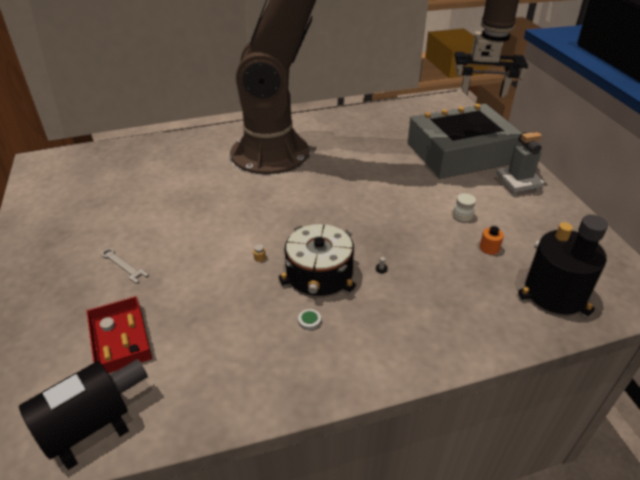

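View pics/top0.png

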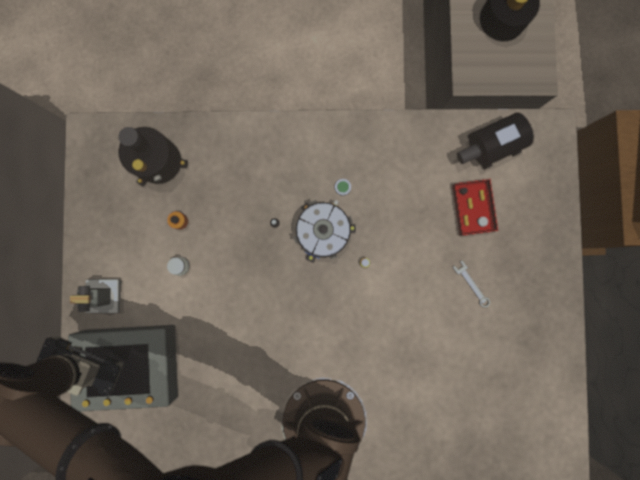

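View pics/wrist0.png

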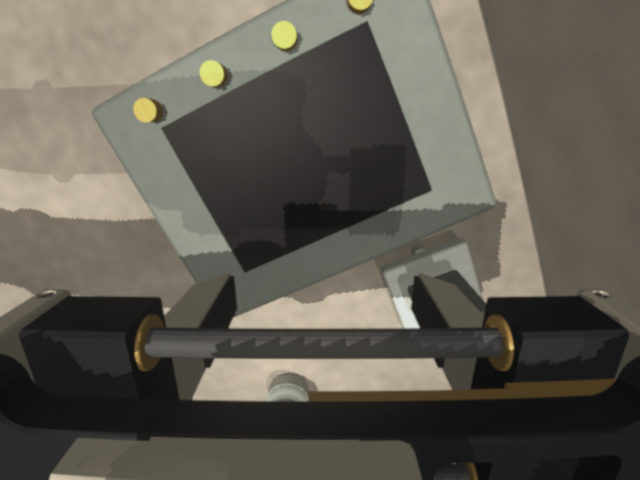

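The top view shows the seismometer at about (323,229), and in the scene view its cover is at about (320,247). The arm is at the upper left, near the grey box. I'll zoom in on the cover next.

```bash
cat > h.py <<'E'
import numpy as np, cv2
def ray(im,uv):
    p=cv2.undistortPoints(np.array([[uv]],float),im["mtx"],np.array(im["D"],float))[0,0]
    R=im["pose"]; return R[:3,3],R[:3,:3]@np.array([p[0],p[1],1.])
def plane(im,uv,z):
    o,d=ray(im,uv); return o+d*(z-o[2])/d[2]
def tri(a,ua,b,ub):
    o1,d1=ray(a,ua);o2,d2=ray(b,ub)
    t=np.linalg.lstsq(np.c_[d1,-d2],o2-o1,rcond=None)[0]
    p,q=o1+d1*t[0],o2+d2*t[1]; return (p+q)/2,np.linalg.norm(p-q)
def proj(im,P):
    M=np.linalg.inv(im["pose"])
    return cv2.projectPoints(np.array([P],float),cv2.Rodrigues(M[:3,:3])[0],M[:3,3],im["mtx"],np.array(im["D"],float))[0][0,0]
E
python3 - <<'E'
import cv2
a=cv2.imread("pics/top0.png")[185:275,275:375];b=cv2.imread("pics/scene0.png")[205:305,265:375]
cv2.imwrite("pics/ztop.png",cv2.resize(a,None,fx=6,fy=6,interpolation=cv2.INTER_CUBIC))
cv2.imwrite("pics/zscene.png",cv2.resize(b,None,fx=6,fy=6,interpolation=cv2.INTER_CUBIC))
E
```

```text
(no output)
```

View pics/ztop.png

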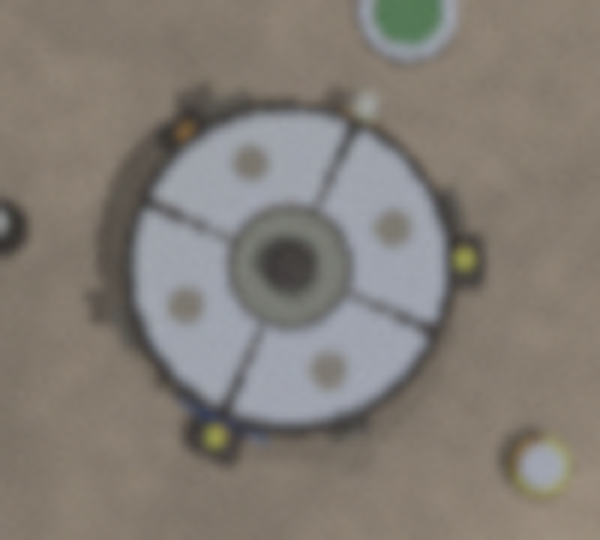

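View pics/zscene.png

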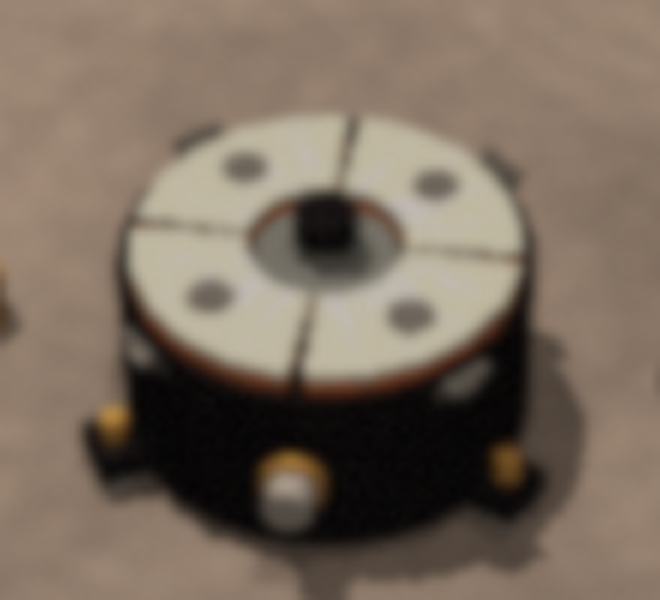

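In the enlarged views all four sections stand proud, with an orange edge showing. Top-view pads are at about (317,212), (340,223), (330,246) and (306,236). The matching scene-view pads are at about (333,258), (300,254), (306,233) and (338,236).

```bash
cat > pads.py <<'E'
import numpy as np, cv2
from h import *
from workcell import imaging
def pads(im,guess,r=4):
    g=cv2.cvtColor(im["pixels"],cv2.COLOR_BGR2GRAY).astype(float); out=[]
    for u,v in guess:
        for _ in range(3):
            x0,y0=int(round(u))-r,int(round(v))-r
            w=g[y0:y0+2*r+1,x0:x0+2*r+1]; k=np.clip(np.median(w[[0,-1]])-5-w,0,None)
            yy,xx=np.mgrid[y0:y0+2*r+1,x0:x0+2*r+1]; u,v=(k*xx).sum()/k.sum(),(k*yy).sum()/k.sum()
        out.append((u,v))
    return out
E
python3 - <<'E'
from pads import *
T=imaging.get_image("top");S=imaging.get_image("scene")
gt=[((x+.5)/6-.5+275,(y+.5)/6-.5+185) for x,y in[(251,163),(393,228),(329,370),(186,305)]]
gs=[((x+.5)/6-.5+265,(y+.5)/6-.5+205) for x,y in[(411,316),(210,296),(244,168),(436,186)]]
pt=pads(T,gt);ps=pads(S,gs)
P=[]
for a,b,c,d in zip(gt,pt,gs,ps):
    p,e=tri(T,a,S,c);q,e2=tri(T,b,S,d);print(np.round(a,1),np.round(b,1),np.round(c,1),np.round(d,1),p.round(4),round(e,4),q.round(4),round(e2,4)); P.append(p)
P=np.array(P);c=P.mean(0);print("centre",c,np.linalg.norm(P-c,axis=1),np.degrees(np.arctan2((P-c)[:,1],(P-c)[:,0])))
for n,i,u in (("level",T,(343,187)),("foot",T,(275,223)),("cap",T,(364,262))): print(n,plane(i,u,.03))
E
```

```text
[316.4 211.8] [316.3 211.7] [333.1 257.2] [333.  257.3] [0.6188 0.0161 0.0943] 0.0002 [0.6189 0.0162 0.0942] 0.0005
[340.1 222.6] [340.  222.5] [299.6 253.9] [299.6 254. ] [ 0.587  -0.0516  0.0941] 0.0002 [ 0.5871 -0.0516  0.0941] 0.0004
[329.4 246.2] [329.3 246.3] [305.2 232.6] [305.2 232.4] [ 0.5194 -0.0204  0.0938] 0.0002 [ 0.5193 -0.0202  0.0944] 0.0005
[305.6 235.4] [305.5 235.4] [337.2 235.6] [337.2 235.4] [0.551  0.0476 0.0939] 0.0001 [0.551  0.0475 0.0945] 0.0005
centre [ 0.56906692 -0.002082    0.09403736] [0.05298472 0.05269264 0.05291711 0.05280981] [  20.09571422  -70.10739226 -159.77733094  109.96633175]
level [ 0.70024225 -0.06442023  0.03      ]
foot [0.59311782 0.14093391 0.03      ]
cap [ 0.47390515 -0.12447533  0.03      ]
```

The pads triangulate to within 0.5 mm, with tops at z≈0.094 and radius 53 mm. Next I move over the pad at 110°, with the fingers shut and the jaw axis tangential (20°).

```bash

python3 -m crank '[[[0,0,-0.065],[2.44,-4.1,0],0],[[0,0,-0.065],[2.44,-4.1,0],0],[[0,0,-0.065],[2.44,-4.1,0],0],[[0,0,-0.065],[2.44,-4.1,0],0],[[0,0,-0.065],[2.44,-4.1,0],0]]' 20
python3 -m crank '[[[0,0,-0.065],[2.44,-4.1,0],0],[[0,0,-0.065],[2.44,-4.1,0],0],[[0,0,-0.065],[2.44,-4.1,0],0],[[0,0,-0.065],[2.44,-4.1,0],0],[[0,0,-0.065],[2.44,-4.1,0],0]]'
python3 -m crank '[[[0,0,-0.065],[2.44,-4.1,-1],0],[[0,0,-0.065],[2.44,-4.1,-1],0],[[0,0,-0.065],[2.44,-4.1,-1],0],[[0,0,0],[0,0,0],0],[[0,0,0],[0,0,0],0]]'
python3 - <<'E'
from workcell import ctrl, imaging
import cv2
s=ctrl.observe();print(s["time"],s["tcp_pos"],s["ee_rot"],s["opening"],s["force"],s["joint_positions"])
i=imaging.get_image("scene");cv2.imwrite("pics/scene1.png",i["pixels"])
i=imaging.get_image("wrist");cv2.imwrite("pics/wrist1.png",i["pixels"])
E
```

```text
time: 0.75
tcp_pos: [0.3567, 0.3728, 0.2268]
ee_rot: [[0.0, 0.653, 0.757], [0.0, 0.757, -0.653], [-1.0, 0.0, -0.0]]
force: [1.1, 0.4, 0.8]
opening: 0.619
time: 1.25
tcp_pos: [0.4788, 0.1678, 0.227]
ee_rot: [[0.001, 0.861, 0.509], [0.0, 0.509, -0.861], [-1.0, 0.001, -0.0]]
force: [-0.1, 0.9, 0.1]
opening: 0.179
time: 1.75
tcp_pos: [0.5513, 0.0452, 0.1963]
ee_rot: [[-0.001, 0.943, 0.333], [-0.001, 0.333, -0.943], [-1.0, -0.001, 0.0]]
force: [-0.1, 0.6, -1.0]
opening: 0.001
1.75 [0.55133736 0.04522685 0.1963    ] [[-7.88876496e-04  9.42997384e-01  3.32799205e-01]
 [-5.00293571e-04  3.32798894e-01 -9.42997691e-01]
 [-9.99999564e-01 -9.10406017e-04  2.09238304e-04]] 0.0007258473902558444 [-0.06777744  0.55015733 -0.99782226] [-0.49787094  0.35883907  0.426727    1.81611129 -0.17264688  1.00409714
  0.33733526]
```

```bash

python3 -m crank '[[[0,0,0],[0,0.12,-3.5],0],[[0,0,0],[0,0.12,-3.5],0],[[0,0,0],[0,0,-1.8],0],[[0,0,0],[0,0,0],0],[[0,0,0],[0,0,0],0]]'
python3 - <<'E'
from workcell import ctrl, imaging
import cv2
i=imaging.get_image("scene")["pixels"];cv2.imwrite("pics/scene2.png",cv2.resize(i[165:315,235:405],None,fx=4,fy=4,interpolation=cv2.INTER_CUBIC))
E
```

```text
time: 2.35
tcp_pos: [0.5513, 0.0501, 0.1094]
ee_rot: [[0.0, 0.941, 0.337], [0.0, 0.337, -0.941], [-1.0, 0.0, -0.0]]
force: [0.7, 0.8, 0.8]
opening: 0.006
```

View pics/scene2.png

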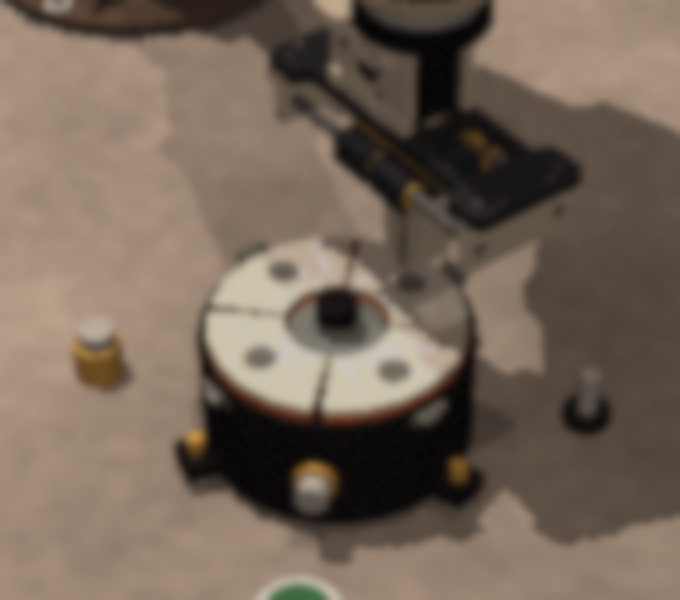

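View pics/wrist1.png

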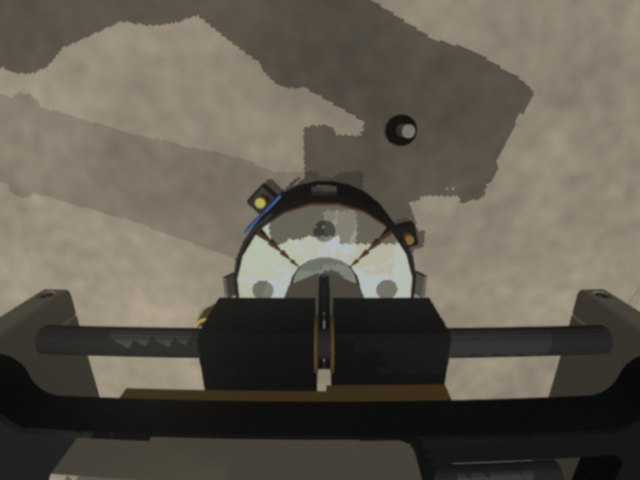

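The fingertips (crop about (410,270)) hang just above the pad at (411,284). I correct y by −2.5 mm and press.

```bash

python3 -m crank '[[[0,0,0],[0,-0.25,-0.6],0],[[0,0,0],[0,0,-0.7],0],[[0,0,0],[0,0,-0.2],0],[[0,0,0],[0,0,-0.2],0],[[0,0,0],[0,0,0],0]]'
python3 -m crank '[[[0,0,0],[0,0,-0.2],0],[[0,0,0],[0,0,0],0]]'
```

```text
time: 2.9
tcp_pos: [0.5511, 0.0464, 0.0918]
ee_rot: [[-0.0, 0.942, 0.335], [0.0, 0.335, -0.942], [-1.0, -0.0, -0.0]]
force: [-1.9, 0.6, 6.0]
opening: 0.001
time: 3.1
tcp_pos: [0.5512, 0.0464, 0.0895]
ee_rot: [[-0.0, 0.942, 0.335], [-0.0, 0.335, -0.942], [-1.0, -0.0, -0.0]]
force: [-0.5, -0.1, 0.1]
opening: 0.003
```

```bash

python3 -m crank '[[[0,0,0],[0,0,-0.15],0],[[0,0,0],[0,0,-0.1],0],[[0,0,0],[0,0,0],0]]'
```

```text
time: 3.4
tcp_pos: [0.5513, 0.0465, 0.0872]
ee_rot: [[0.0, 0.942, 0.335], [-0.0, 0.335, -0.942], [-1.0, 0.0, 0.0]]
force: [-0.8, -0.1, -0.2]
opening: 0.007
```

Force peaked at 6 N and then dropped to zero, so D snapped shut. I go up and over the knob to the opposite pad B, then check D.

```bash

python3 -m crank '[[[0,0,0],[0,0,2.5],0],[[0,0,0],[0,0,3.3],0],[[0,0,0],[1.19,-3.27,0],0],[[0,0,0],[1.19,-3.27,0],0],[[0,0,0],[1.19,-3.27,0],0]]'
python3 -m crank '[[[0,0,0],[0,0,-2],0],[[0,0,0],[0,0,-1.5],0],[[0,0,0],[0,0,0],0]]'
python3 - <<'E'
from workcell import ctrl, imaging
import cv2
print(ctrl.observe()["tcp_pos"])
i=imaging.get_image("scene")["pixels"];cv2.imwrite("pics/scene3.png",cv2.resize(i[165:315,235:405],None,fx=4,fy=4,interpolation=cv2.INTER_CUBIC))
E
```

```text
time: 3.9
tcp_pos: [0.5875, -0.0524, 0.1456]
ee_rot: [[0.001, 0.942, 0.336], [0.0, 0.336, -0.942], [-1.0, 0.001, 0.0]]
force: [0.3, 0.2, -0.5]
opening: 0.003
time: 4.2
tcp_pos: [0.5855, -0.0518, 0.1084]
ee_rot: [[-0.004, 0.942, 0.335], [-0.0, 0.335, -0.942], [-1.0, -0.003, -0.001]]
force: [-1.1, -0.2, -0.4]
opening: 0.003
[ 0.58554817 -0.05176864  0.10837353]
```

View pics/scene3.png

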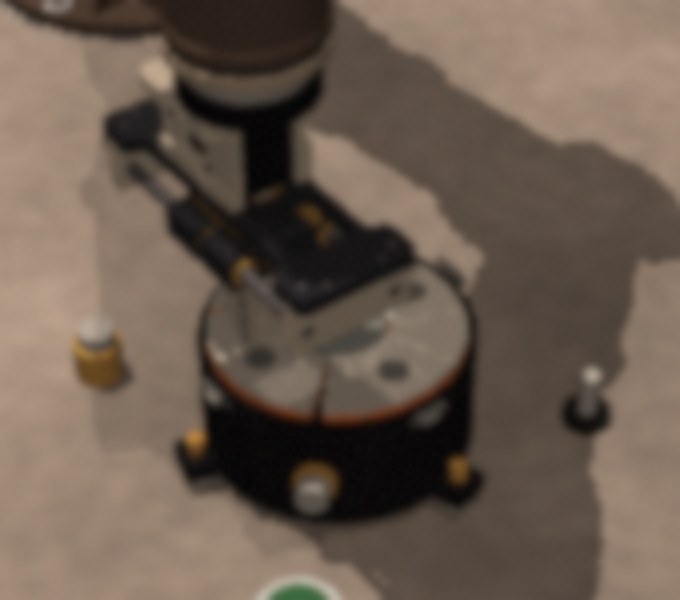

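D's pad moved down from (411,284) to (407,291) in the crop, so it is shut. The fingertips are over B.

```bash

python3 -m crank '[[[0,0,0],[0.1,0,-0.6],0],[[0,0,0],[0,0,-0.6],0],[[0,0,0],[0,0,-0.2],0],[[0,0,0],[0,0,-0.2],0],[[0,0,0],[0,0,0],0]]'
python3 -m crank '[[[0,0,0],[0,0,-0.2],0],[[0,0,0],[0,0,-0.1],0],[[0,0,0],[0,0,-0.1],0],[[0,0,0],[0,0,0],0]]'
```

```text
time: 4.75
tcp_pos: [0.5879, -0.0516, 0.0941]
ee_rot: [[-0.0, 0.942, 0.335], [-0.0, 0.335, -0.942], [-1.0, -0.0, -0.0]]
force: [0.1, 0.0, 0.2]
opening: 0.008
time: 5.15
tcp_pos: [0.588, -0.0517, 0.0903]
ee_rot: [[0.0, 0.942, 0.335], [0.0, 0.335, -0.942], [-1.0, 0.0, 0.0]]
force: [0.0, 0.2, -0.5]
opening: 0.005
```

```bash

python3 -m crank '[[[0,0,0],[0,0,-0.15],0],[[0,0,0],[0,0,-0.1],0],[[0,0,0],[0,0,0],0],[[0,0,0],[0,0,3],0],[[0,0,0],[0,0,3],0]]'
python3 -m crank '[[[0,0,-0.145],[0.3,0.7,0],0],[[0,0,-0.145],[0.3,0.7,0],0],[[0,0,-0.145],[0.3,0.7,0],0],[[0,0,-0.145],[0.3,0.7,0],0],[[0,0,-0.145],[0.3,0.7,0],0]]'
python3 -m crank '[[[0,0,-0.145],[0.3,0.7,0],0],[[0,0,-0.145],[0.3,0.7,0],0],[[0,0,-0.145],[0.3,0.7,0],0],[[0,0,-0.145],[0.3,0.6,0],0],[[0,0,-0.145],[0.4,0.6,0],0]]'
python3 -m crank '[[[0,0,-0.12],[0,0,0],0],[[0,0,0],[0,0,0],0],[[0,0,0],[0,0,0],0]]'
python3 - <<'E'
from workcell import ctrl, imaging
import cv2
s=ctrl.observe();print(s["tcp_pos"],s["joint_positions"])
for n,a in (("scene",(165,315,235,405)),("top",(165,285,255,395))):
  i=imaging.get_image(n)["pixels"];cv2.imwrite(f"pics/{n}4.png",cv2.resize(i[a[0]:a[1],a[2]:a[3]],None,fx=4,fy=4,interpolation=cv2.INTER_CUBIC))
E
```

```text
time: 5.65
tcp_pos: [0.5872, -0.0517, 0.1477]
ee_rot: [[-0.002, 0.942, 0.335], [-0.0, 0.335, -0.942], [-1.0, -0.002, -0.0]]
force: [0.7, -0.1, -0.3]
opening: 0.005
time: 6.15
tcp_pos: [0.6031, -0.0163, 0.1478]
ee_rot: [[0.0, 0.925, -0.379], [0.0, -0.379, -0.925], [-1.0, 0.0, -0.0]]
force: [-1.2, -0.1, -0.4]
opening: 0.003
time: 6.65
tcp_pos: [0.619, 0.0168, 0.1477]
ee_rot: [[-0.0, 0.441, -0.897], [0.0, -0.897, -0.441], [-1.0, -0.0, 0.0]]
force: [-0.3, 0.8, -0.2]
opening: 0.003
time: 6.95
tcp_pos: [0.6188, 0.0162, 0.1476]
ee_rot: [[-0.0, 0.339, -0.941], [-0.001, -0.941, -0.339], [-1.0, 0.0, 0.0]]
force: [-0.3, 0.2, 0.6]
opening: 0.006
[0.61883575 0.01622944 0.14761795] [-0.64760063  0.61056834  0.83303984  1.72867502 -0.51500745  1.03605487
 -0.85762106]
```

View pics/scene4.png

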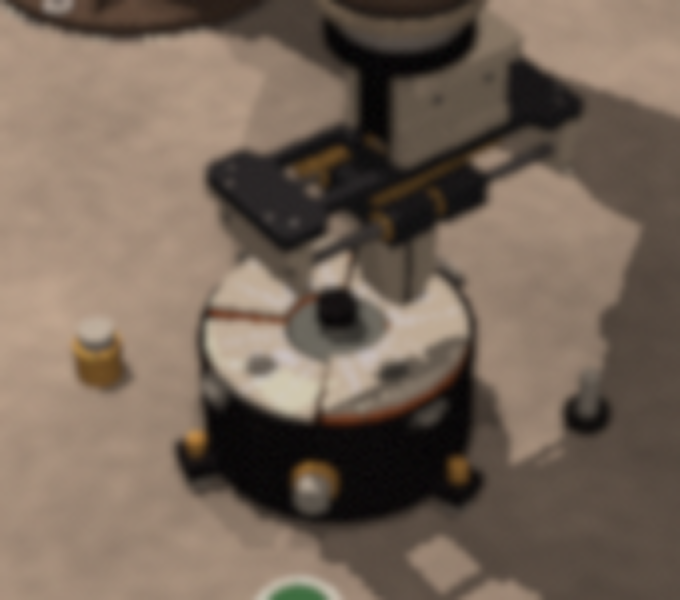

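View pics/top4.png

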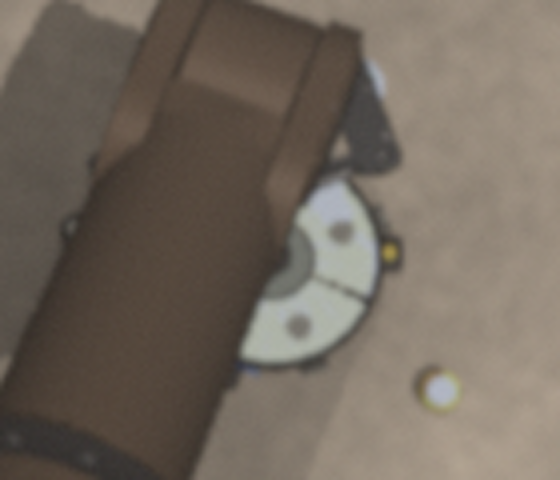

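B lies flush: its orange edge is gone and C's side face shows at the seam, around (250,317). A and C are still proud, and the tool is over A, so I press it.

```bash

python3 -m crank '[[[0,0,0],[0,0,-2.5],0],[[0,0,0],[0,0,-2],0],[[0,0,0],[0,0,-0.7],0],[[0,0,0],[0,0,-0.2],0],[[0,0,0],[0,0,-0.2],0]]'
python3 -m crank '[[[0,0,0],[0,0,-0.2],0],[[0,0,0],[0,0,-0.1],0],[[0,0,0],[0,0,-0.15],0],[[0,0,0],[0,0,0],0]]'
python3 -m crank '[[[0,0,0],[0,0,0],0],[[0,0,0],[0,0,0],0]]'
```

```text
time: 7.55
tcp_pos: [0.6181, 0.0163, 0.0925]
ee_rot: [[-0.002, 0.336, -0.942], [0.001, -0.942, -0.336], [-1.0, -0.002, 0.001]]
force: [-6.0, 1.5, 7.9]
opening: 0.007
time: 7.95
tcp_pos: [0.6192, 0.0163, 0.0874]
ee_rot: [[0.001, 0.336, -0.942], [-0.0, -0.942, -0.336], [-1.0, 0.0, -0.0]]
force: [-0.4, -0.2, -0.8]
opening: 0.004
time: 8.15
tcp_pos: [0.6191, 0.0163, 0.0873]
ee_rot: [[0.0, 0.336, -0.942], [-0.0, -0.942, -0.336], [-1.0, 0.0, -0.0]]
force: [-0.6, 0.3, -1.1]
opening: 0.005
```

```bash

python3 -m crank '[[[0,0,0],[0,0,3],0],[[0,0,0],[0,0,3],0],[[0,0,0],[-3.32,-1.22,0],0],[[0,0,0],[-3.32,-1.22,0],0],[[0,0,0],[-3.32,-1.22,0],0]]'
python3 -m crank '[[[0,0,0],[0,0,-2],0],[[0,0,0],[0,0,0],0],[[0,0,0],[0,0,0],0]]'
python3 - <<'E'
from workcell import ctrl, imaging
import cv2
s=ctrl.observe();print(s["tcp_pos"],s["joint_positions"])
for n,a in (("scene",(165,315,235,405)),):
  i=imaging.get_image(n)["pixels"];cv2.imwrite(f"pics/{n}5.png",cv2.resize(i[a[0]:a[1],a[2]:a[3]],None,fx=4,fy=4,interpolation=cv2.INTER_CUBIC))
E
```

```text
time: 8.65
tcp_pos: [0.5183, -0.0208, 0.1474]
ee_rot: [[0.0, 0.336, -0.942], [-0.0, -0.942, -0.336], [-1.0, 0.0, -0.0]]
force: [0.2, 0.3, 0.6]
opening: 0.008
time: 8.95
tcp_pos: [0.5198, -0.0201, 0.1275]
ee_rot: [[-0.0, 0.336, -0.942], [-0.0, -0.942, -0.336], [-1.0, 0.0, 0.0]]
force: [0.0, 0.7, 0.1]
opening: 0.003
[ 0.51981088 -0.02010145  0.12751151] [-0.68367271  0.48457049  0.86417381  1.99436398 -0.47861141  0.87698868
 -0.78780458]
```

View pics/scene5.png

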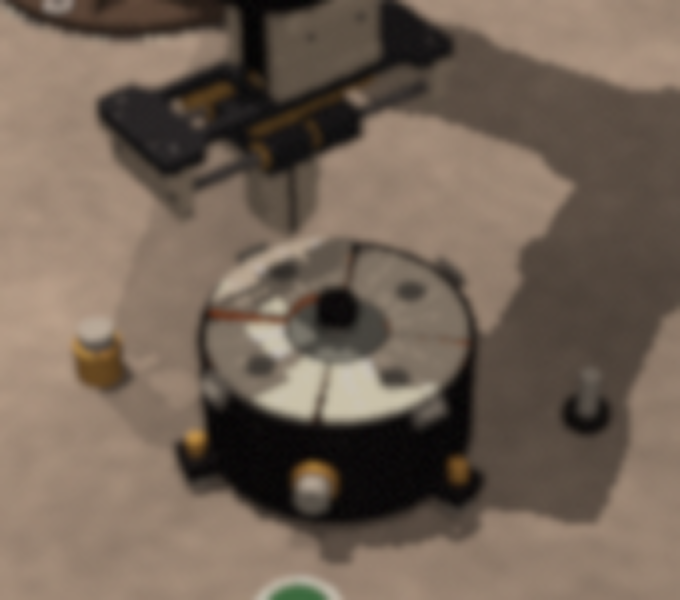

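A has lost its orange front edge, so only C still stands proud. Pressing C.

```bash

python3 -m crank '[[[0,0,0],[0,0,-1.5],0],[[0,0,0],[0,0,-1.3],0],[[0,0,0],[0,0,-0.4],0],[[0,0,0],[0,0,-0.2],0],[[0,0,0],[0,0,-0.2],0]]'
python3 -m crank '[[[0,0,0],[0,0,-0.2],0],[[0,0,0],[0,0,-0.1],0],[[0,0,0],[0,0,-0.1],0],[[0,0,0],[0,0,0],0],[[0,0,0],[0,0,0],0]]'
python3 -m crank '[[[0,0,0],[0,0,3],0],[[0,0,0],[0,0,4],0],[[0,0,0],[-1,4.5,2],0],[[0,0,0],[-1,4.5,2],0],[[0,0,0],[-1,4.5,2],0]]'
python3 -m crank '[[[0,0,0],[-1,4.5,0],0],[[0,0,0],[-1,4.5,0],0],[[0,0,0],[-1,4.5,0],0],[[0,0,0],[-1,4.5,0],0],[[0,0,0],[0,0,0],0]]'
python3 - <<'E'
from workcell import ctrl, imaging
import cv2
s=ctrl.observe();print(s["tcp_pos"],s["joint_positions"])
for n,a in (("scene",(190,310,245,395)),("top",(165,285,255,395))):
  i=imaging.get_image(n)["pixels"];cv2.imwrite(f"pics/{n}6f.png",i);cv2.imwrite(f"pics/{n}6.png",cv2.resize(i[a[0]:a[1],a[2]:a[3]],None,fx=5,fy=5,interpolation=cv2.INTER_CUBIC))
E
```

```text
time: 9.5
tcp_pos: [0.5186, -0.0201, 0.0908]
ee_rot: [[-0.002, 0.336, -0.942], [0.0, -0.942, -0.336], [-1.0, -0.001, 0.002]]
force: [-1.5, 1.4, 2.4]
opening: 0.003
time: 10.0
tcp_pos: [0.5194, -0.0203, 0.0873]
ee_rot: [[0.0, 0.336, -0.942], [-0.0, -0.942, -0.336], [-1.0, 0.0, -0.0]]
force: [0.0, -0.1, 0.2]
opening: 0.006
time: 10.5
tcp_pos: [0.489, 0.1153, 0.218]
ee_rot: [[0.0, 0.335, -0.942], [0.0, -0.942, -0.335], [-1.0, -0.0, -0.001]]
force: [0.8, 0.7, 0.2]
opening: 0.003
time: 11.0
tcp_pos: [0.4469, 0.3015, 0.2162]
ee_rot: [[-0.001, 0.346, -0.938], [0.001, -0.938, -0.346], [-1.0, -0.001, 0.001]]
force: [0.3, -0.4, 0.3]
opening: 0.008
[0.44686671 0.30145098 0.2162074 ] [-1.37870832  0.40938082  0.95354555  1.84872494 -0.37893963  1.07848392
 -1.49810865]
```

View pics/scene6.png

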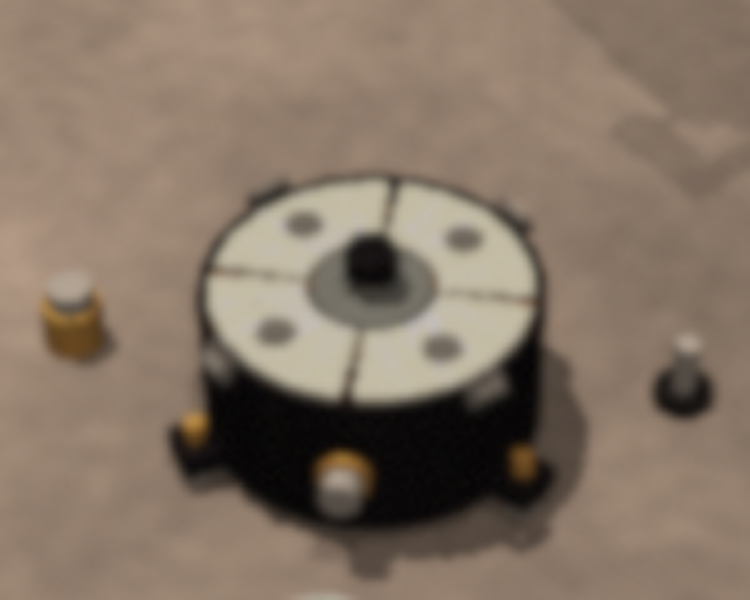

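View pics/top6f.png

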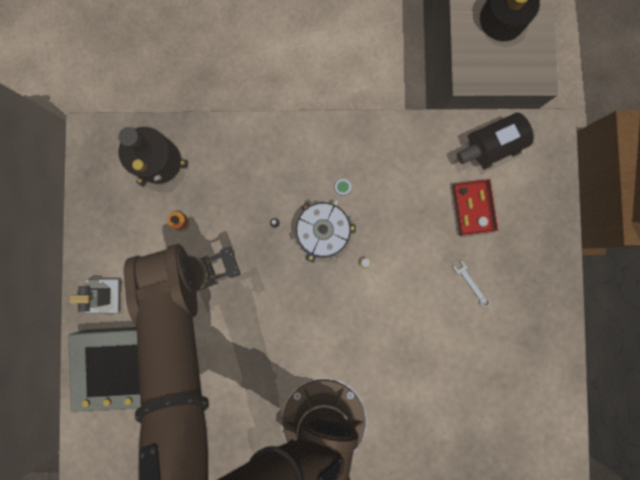

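No orange edge is left, the knob's disc is flush all round, and in the top view the instrument and bystanders are in their old places. The grease jar at (177,266) is hidden under the arm. I'll check the pad heights numerically and look for the grease in the scene view.

```bash
python3 - <<'E'
from pads import *
T=imaging.get_image("top");S=imaging.get_image("scene")
gt=[(316.4,211.8),(340.1,222.6),(329.4,246.2),(305.6,235.4)]
gs=[((x+.5)/5-.5+245,(y+.5)/5-.5+190) for x,y in[(442,348),(277,331),(304,224),(464,239)]]
P=[]
for b,d in zip(pads(T,gt),pads(S,gs)):
    q,e=tri(T,b,S,d);P.append(q);print(q.round(4),round(e,4))
print(np.mean(P,0))
a=cv2.imread("pics/scene0.png").astype(int);d=np.abs(a-S["pixels"].astype(int)).max(2)
for n,(u,v) in dict(level=(310,319),cap=(260,253),foot=(382,265),wrench=(125,265),grease=(465,207),geo=(492,241)).items(): print(n,d[v-14:v+15,u-22:u+23].mean().round(1))
cv2.imwrite("pics/scene7.png",S["pixels"])
E
```

```text
[0.6188 0.0163 0.0883] 0.0006
[ 0.5873 -0.0515  0.088 ] 0.0005
[ 0.5195 -0.0203  0.0887] 0.0009
[0.5509 0.0478 0.0881] 0.0001
[ 0.56913845 -0.00191109  0.08828433]
level 3.2
cap 3.3
foot 2.9
wrench 3.4
grease 26.7
geo 18.2
```

View pics/scene7.png

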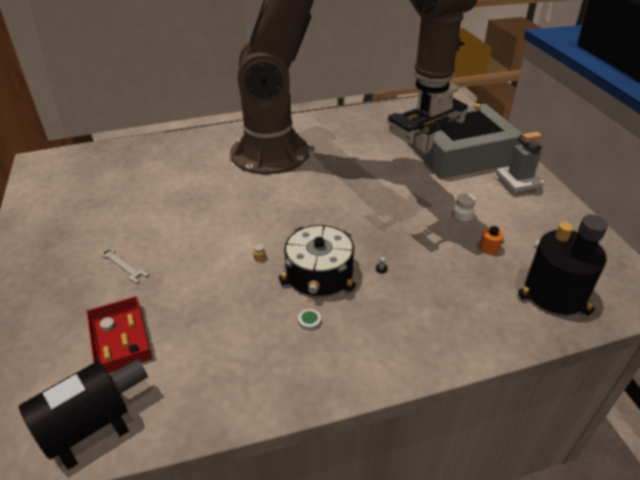

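The grease at (465,207) and the geophone at (492,241) are where they were; only their shading changed, from the arm's shadow. All four pads dropped about 6 mm and the instrument has not shifted. Handing in.

```bash
python3 - <<'E'
from workcell import ctrl
print(ctrl.close_job(), ctrl.observe()["time"])
E
```

```text
the job is handed in; nothing more can be done
the job is handed in; nothing more can be done
```

All four rim sections are clicked shut and flush. I pressed them one at a time, in the order D, B, A, C, straight down with the shut fingertips, then moved the arm clear and handed the job in at about 11 s of the 42 s allowed. No verdict is reported.

- **Rim sections:** the pad heights measured from two cameras dropped from about 94 mm to 88–89 mm on all four, so each went down 5–6 mm. No orange edge shows any more.
- **Force:** the highest reading was about 10 N, and each time it fell to zero as the section snapped. On B I caught no force reading during the press, so there I rely on the pictures and the measured height.
- **Seismometer:** its centre, taken from the four pads, shifted by about 0.2 mm, which is within measurement error.
- **Bystanders:** the level, plug cap, spare foot and wrench match the first picture. The image comparison flagged the grease jar and geophone. By eye they stand at the same pixels, and I put the difference down to the arm's changed shadow. The grease jar was hidden in the final top view.

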